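# Feel out the worn rubber buffers of the coil winder

### The arm

A 6-joint arm with a two-finger parallel gripper is mounted at the origin on a cart in front of the work surface, level with it; the furniture and walls round the work are solid. World frame = base frame: x ahead of the robot, y to its left, z up, the work surface at z = 0. Lengths are in m, angles in rad, forces in N, time in s.
With the tool pointing down it reaches from about 0.2 to 0.875 m from the base axis. Payload 3.4 kg.
Tool frame: the origin (TCP) lies between the finger pads; the fingertips stand 25 mm ahead of it and the grasp point (between the pads) lies 6 mm ahead of it (r.nose_length is the z of the fingertips in the tool frame, in m); z points along the fingers, y is the line along which they close (so a half turn about z gives the same grasp; the last joint's range is limited). The gripper opens to 94 mm and grips with 3 to 60 N. Pads are 16 mm wide; open, the fingers measure 119 mm over their backs; the gripper's body (75 mm by 177 mm) begins 78 mm behind the grasp point.
Start: joints at [-1.421, 0.276, 1.505, -0, 1.361, -0.121], TCP at [0.154, -0.554, 0.23] pointing down, gripper open.
Joint ranges: [-2.89, 2.89], [-0.75, 2.08], [0.22, 2.7], [-1.18, 4.32], [0.11, 2.71], [-2.7, 2.7]. Speed limits (rad/s): [2.57, 2.57, 3.14, 3.14, 3.14, 3.14].

### API

Orientations are given as a unit quaternion [w, x, y, z].
In Python, from plant import r, gripper_to, inverse_kinematics, vision, models, telemetry gives the robot as it stands. Calls block until the motion is done:
- r.move_to(position, orientation): joint-space move of the TCP to a pose.
- r.move_l(position, rot=None, vel=0.15, guard=None): straight line of the TCP; rot=None keeps the orientation; vel is the mean speed in m/s. With guard (N) it stops when the force on the tool has changed by that much, and returns True; else False.
- r.movej(angles): joint-space move.
- gripper_to(opening, f_grip=None): finger opening in m; f_grip is the grip in N (None keeps the last); returns when the fingers have stopped.
- r.hold(seconds).
- inverse_kinematics(position, orientation): joint angles nearest the present ones, or None.
- vision.snapshot(name): name is "scene" or "top" or "wrist"; returns the picture (400x640x3 uint8, red, green, blue); there is no depth.
- vision.get_calibration(name): a dict with "fx", "fy", "cx", "cy" (pixels), "position" and "orientation" of the camera in the world. Camera axes: x right, y down, z forward; pixel columns grow to the right and rows downward; lengths in m; the calibration is good to about 2 mm. A picture is of the moment at which its call begins: read the wrist's pose just before it. get_calibration takes no time and is no camera call; for the wrist camera it gives the pose at the moment of the call.
A pose or a line that the arm cannot do raises r.PlanningError and nothing moves.
- r.sign_off(): hands the job in; it is judged then, once.
Trained networks look in the newest picture that a camera, given by its name, has taken for a name from the list of things; names that differ only in an ending like _2 or _b are one class to them, and where a whole thing is asked for, a point or a joint stands for the part that bears it (a point fixed in the world has none). Each returns a list of dicts, best first, with "score" (0 to 1); they miss things now and then, are a little off and sometimes report something else, mostly with a low value. They report only what shows in the picture. A call takes as long as a camera call.
- models.boxes_of(thing, camera): "at" ([x, y, z] in m, in world coordinates, good to about 4 mm: the middle of the surface that is visible of it).
- models.regions_of(thing, camera): "pixels" (400x640 bool, what is visible of it).
- models.mark_of(thing, camera): "at" ([x, y, z] in m, in world coordinates, good to about 4 mm: a listed point, or the origin of a listed thing).
Readings, each from a call of its own:
- telemetry.current_t(): time.
- telemetry.current_joints(): joint angles.
- telemetry.current_dq(): joint speeds.
- telemetry.current_joint_efforts(): joint torques, N m.
- telemetry.current_ee_pos(): TCP position.
- telemetry.current_tool_rot(): TCP orientation.
- telemetry.current_wrist_force(): force on the tool from outside, world axes, zero at the start.
- telemetry.current_torque(): the same for the moment, N m.
- telemetry.current_opening(): finger opening in m.
- telemetry.current_finger_force(): force on a finger pad.
Only numpy, scipy, OpenCV 4.12 (cv2) and the standard library are available. Lean on these libraries where they do the work, as an engineer would, in place of code of your own. Each camera call takes 0.05 s, during which the arm holds its last target. There are 200 camera calls.

### The job

Four rubber buffers of the coil winder stand in the aluminium holder and look all alike, but some have gone soft. Find out which by squeezing them gently between their two steel end plates, never with more than about 40 N; set the soft ones down upright in the dark blue tray and leave the firm ones standing fully in their nests in the holder. Leave the other things on the bench where they are.

Things in the scene. Friction and masses are not known exactly. Their poses are not given: they have to be found in the camera images.
- holder: fixed aluminium strip, 30 x 244 x 14 mm plus lips 5 mm high, origin under its middle, z up. Four open nests lie in a row along its y, 58 mm apart. Each nest (22 mm in x, 38 mm in y, floor 14 mm above the bench) holds one rubber buffer, whose squeeze axis lies along the holder's x
- scrap_tray: fixed dark blue open tray for the soft buffers, 130 (x) x 200 (y) x 22 mm, walls and floor 2 mm thick; origin under its middle, z up. A winder cabinet 0.4 m tall (world x over 0.565, y under 0.07) stands close behind the holder, so carry the buffers to the tray round its front
- seat_1 (a point): nest 1 of 4, counted from the holder's -y end: the middle of the buffer standing there, 36 mm above the bench. A buffer, about 0.1 kg: black rubber block 20 (along holder x) x 36 x 36 mm; on each x side a steel end plate 34 wide, 26 high, from 9 to 35 mm above the block's underside; 44 mm over both plates, unloaded. This point is the centre of the plates, 22 mm above its underside
- seat_2 (a point): nest 2 of 4, counted from the holder's -y end: the middle of the buffer standing there, 36 mm above the bench. Feel: both plates give inwards, up to 7 mm each, and spring back. A firm buffer gives in all about 2 mm at 20 N and 3.5 mm at 40 N; a soft one about 10 mm at 20 N, 14 mm (its stop) from 28 N. Two are soft, two firm, in any order
- seat_3 (a point): nest 3 of 4, counted from the holder's -y end: the middle of the buffer standing there, 36 mm above the bench. The buffers of all nests look alike and have the same sizes
- seat_4 (a point): nest 4 of 4, counted from the holder's -y end: the middle of the buffer standing there, 36 mm above the bench. Nest at the holder's +y end
- flux_tin: bystander, leave alone: small round tin, 52 mm wide, 22 mm high; origin at its underside
- spool_green: bystander, leave alone: green wire spool, 46 mm wide, 34 mm high; origin at its underside
- screwdriver: bystander, leave alone: small green screwdriver, 138 mm long, 12 mm thick, lying near the bench's front edge; origin at its underside

How it is judged:
At the end, for the whole second after the job is handed in: Both soft buffers stand upright (within 0.2 rad) on the floor of the blue tray, both firm ones stand upright in nests of the holder (within 6 mm of a nest centre, down on its floor), all at rest and released (x of soft_1 in the frame of scrap_tray between -0.055 and 0.055 m and y of soft_1 in the frame of scrap_tray between -0.09 and 0.09 m and z of each of soft_1, soft_2 in the frame of scrap_tray below 0.008 m and angle between each of soft_1, soft_2's own z axis and vertical below 0.2 rad and linear speed of each of soft_1, soft_2, firm_1, firm_2 below 0.03 m/s and x of soft_2 in the frame of scrap_tray between -0.055 and 0.055 m and y of soft_2 in the frame of scrap_tray between -0.09 and 0.09 m and (horizontal distance between firm_1 and seat_1 below 0.006 m or horizontal distance between firm_1 and seat_2 below 0.006 m or horizontal distance between firm_1 and seat_3 below 0.006 m or horizontal distance between firm_1 and seat_4 below 0.006 m) and z of each of firm_1, firm_2 in the frame of holder below 0.018 m and angle between each of firm_1, firm_2's own z axis and vertical below 0.12 rad and (horizontal distance between firm_2 and seat_1 below 0.006 m or horizontal distance between firm_2 and seat_2 below 0.006 m or horizontal distance between firm_2 and seat_3 below 0.006 m or horizontal distance between firm_2 and seat_4 below 0.006 m)); the robot touches nothing.
It fails at once if the fingers squeeze a buffer with more than about 55 N (contact force between the fingers and soft_1 above 110 N or contact force between the fingers and soft_2 above 110 N or contact force between the fingers and firm_1 above 110 N or contact force between the fingers and firm_2 above 110 N).
It fails at once if a bystander (tin, green spool, screwdriver) is shifted more than 20 mm (distance of any of flux_tin, spool_green, screwdriver from where it was at the start of the episode above 0.02 m).
It also fails if it takes over 64 s, if anything falls off the work surface, if the arm or the gripper's body presses on something with over 40 N, if the wrist force passes 120 N, or if a joint passes its speed limit or range.

## Working session

There is one attempt and no reset: what is moved stays moved. The work goes in short steps, each a Python script; the robot and the scene stay as the last script left them, time stands still between calls to the robot, and variables do not carry over. Pictures are saved under pics/ and viewed, at most 10 in all, crops included, and the job is handed in when it is done.

```bash
ls; mkdir -p pics; python3 - <<'E'
from plant import r, vision, models, telemetry
import cv2
for c in ("top","scene"):
    im=vision.snapshot(c); cv2.imwrite(f"pics/{c}0.png",im[:,:,::-1])
    for t in ("holder","scrap_tray","seat_1","seat_2","seat_3","seat_4","flux_tin","spool_green","screwdriver"):
        print(c,t,[(d["at"].round(4).tolist() if hasattr(d["at"],'round') else d["at"],round(d["score"],2)) for d in models.mark_of(t,c)[:3]])
    k=vision.get_calibration(c); print(k)
print(telemetry.current_t(),telemetry.current_tool_rot())
E
```

```text
pics
top holder [([0.4457, -0.0114, -0.0049], 0.84), ([0.4342, 0.0722, 0.0387], 0.5)]
top scrap_tray [([0.584, 0.2899, 0.0021], 0.9)]
top seat_1 [([0.4539, -0.0986, 0.0337], 0.94), ([0.4487, -0.0403, 0.0321], 0.93), ([0.4424, 0.0152, 0.034], 0.93)]
top seat_2 [([0.4539, -0.0986, 0.0337], 0.94), ([0.4487, -0.0403, 0.0321], 0.93), ([0.4424, 0.0152, 0.034], 0.93)]
top seat_3 [([0.4539, -0.0986, 0.0337], 0.94), ([0.4487, -0.0403, 0.0321], 0.93), ([0.4424, 0.0152, 0.034], 0.93)]
top seat_4 [([0.4539, -0.0986, 0.0337], 0.94), ([0.4487, -0.0403, 0.0321], 0.93), ([0.4424, 0.0152, 0.034], 0.93)]
top flux_tin [([0.7445, 0.1283, -0.0016], 0.73)]
top spool_green [([0.7443, 0.2333, 0.0007], 0.75)]
top screwdriver [([0.4066, 0.2805, -0.0025], 0.55)]
{'fx': 397.87949872824123, 'fy': 397.87949872824123, 'cx': 318.54195918991104, 'cy': 200.28402036896023, 'position': array([0.35416242, 0.04866247, 1.07513294]), 'orientation': array([-0.0854271 ,  0.7335537 , -0.66938672,  0.08076257])}
scene holder [([0.445, -0.0095, 0.0018], 0.95)]
scene scrap_tray [([0.5889, 0.2883, -0.003], 0.77)]
scene seat_1 [([
[... 246 characters left out ...]
38, 0.0379], 0.94), ([0.4547, -0.1018, 0.0317], 0.82), ([0.4392, 0.0172, 0.0378], 0.81)]
scene seat_4 [([0.4495, -0.038, 0.0379], 0.94), ([0.4547, -0.1018, 0.0317], 0.82), ([0.4392, 0.0172, 0.0378], 0.81)]
scene flux_tin [([0.7449, 0.1282, 0.0027], 0.81), ([0.5848, 0.2892, -0.002], 0.3)]
scene spool_green [([0.7453, 0.2271, -0.0019], 0.71)]
scene screwdriver [([0.4055, 0.2802, 0.0018], 0.56)]
{'fx': 473.5413149211889, 'fy': 473.5413149211889, 'cx': 317.1192196525708, 'cy': 195.44101635539477, 'position': array([0.36398799, 0.50294246, 0.99287327]), 'orientation': array([ 0.05480698, -0.24642594,  0.93889209, -0.23399167])}
1.0 [ 5.38957807e-05  9.90843794e-01  1.35013234e-01 -1.74029770e-05]
```

View pics/top0.png

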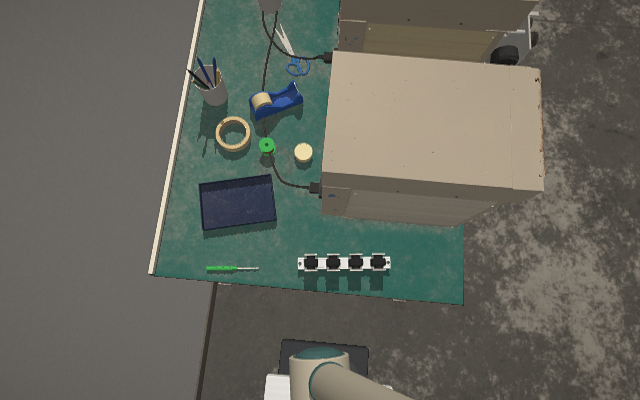

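View pics/scene0.png

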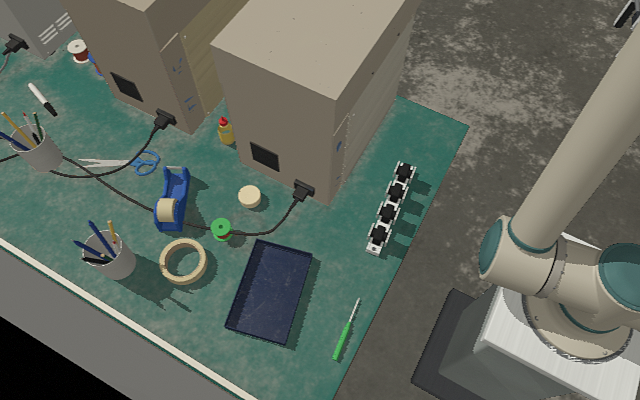

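```bash
cat > h.py <<'E'
import numpy as np, cv2
from scipy.spatial.transform import Rotation as R
from plant import r, gripper_to, inverse_kinematics, vision, models, telemetry as T
def rot(yaw, s=1):
    y=s*np.array([np.cos(yaw),np.sin(yaw),0]); z=np.array([0,0,-1.]); x=np.cross(y,z)
    return np.roll(R.from_matrix(np.c_[x,y,z]).as_quat(),1)
def on_plane(cam,uv,z):  # pixel -> world at height z
    k=vision.get_calibration(cam); q=k["orientation"]
    d=R.from_quat([*q[1:],q[0]]).apply([(uv[0]-k["cx"])/k["fx"],(uv[1]-k["cy"])/k["fy"],1])
    return k["position"]+d*(z-k["position"][2])/d[2]
E
python3 - <<'E'
from h import *
r_=rot(0.115)
for c,names in (("top",("scrap_tray",)),("scene",("scrap_tray",))):
    m=models.regions_of("scrap_tray",c)[0]["pixels"].astype(np.uint8)
    cnt=max(cv2.findContours(m,cv2.RETR_EXTERNAL,cv2.CHAIN_APPROX_NONE)[0],key=cv2.contourArea)
    p=np.array([on_plane(c,q[0],0.02)[:2] for q in cnt],np.float32)*1000
    print(c,cv2.minAreaRect(p))
for s in (1,-1):
    q=inverse_kinematics([0.40,-0.01,0.28],rot(0.115,s)); print(s,q)
sg=1 if np.abs(inverse_kinematics([0.40,-0.01,0.28],rot(0.115,1))[5])<np.abs(inverse_kinematics([0.40,-0.01,0.28],rot(0.115,-1))[5]) else -1
print(sg)
r.move_to([0.22,-0.25,0.28],rot(0.115-0.5*0,sg)); r.move_to([0.42,-0.01,0.27],rot(0.115,sg))
im=vision.snapshot("wrist"); cv2.imwrite("pics/w0.png",im[:,:,::-1])
for t in ("seat_1","holder"):
    for d in models.mark_of(t,"wrist"): print(t,np.round(d["at"],4),round(d["score"],2))
print(vision.get_calibration("wrist"),T.current_t())
E
```

```text
top ((582.2985229492188, 288.9327087402344), (132.881591796875, 202.157958984375), 12.996110916137695)
scene ((581.2674560546875, 291.7945861816406), (133.2235565185547, 203.98654174804688), 13.483369827270508)
1 [-1.99322230e-01 -2.18755745e-02  1.73865848e+00 -4.44089210e-16
  1.42480975e+00 -3.14322230e-01]
-1 NoneTraceback (most recent call last):
  File "<stdin>", line 10, in <module>
TypeError: 'NoneType' object is not subscriptable
```

```bash
python3 - <<'E'
from h import *
r.move_to([0.22,-0.25,0.28],rot(0.115)); r.move_to([0.42,-0.01,0.27],rot(0.115))
im=vision.snapshot("wrist"); cv2.imwrite("pics/w0.png",im[:,:,::-1])
for t in ("seat_1","holder"):
    for d in models.mark_of(t,"wrist"): print(t,np.round(d["at"],4),round(d["score"],2))
print(vision.get_calibration("wrist"),T.current_t())
E
```

```text
seat_1 [ 0.4563 -0.0996  0.0358] 0.89
seat_1 [ 0.4485 -0.0446  0.0381] 0.89
seat_1 [0.4413 0.018  0.0349] 0.73
seat_1 [0.4358 0.0744 0.038 ] 0.72
holder [ 0.4469 -0.011  -0.0017] 0.63
{'fx': 295.42842692777583, 'fy': 295.42842692777583, 'cx': 316.9420120832231, 'cy': 196.3317786468249, 'position': array([0.41262924, 0.05707063, 0.42456338]), 'orientation': array([0.11911652, 0.99129623, 0.05564318, 0.00684603])} 3.6417
```

View pics/w0.png

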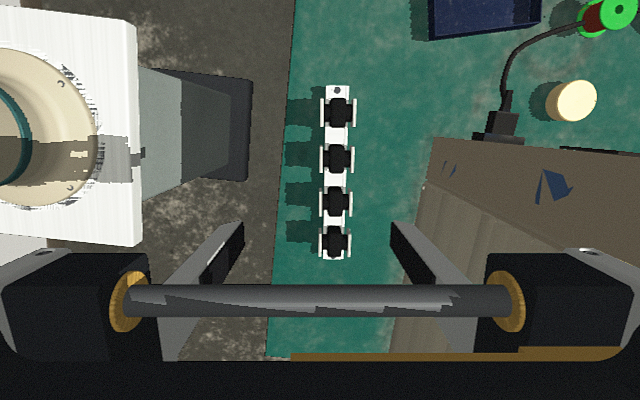

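```bash
cat >> h.py <<'E'
YAW=0.114; C=np.array([.4453,-.0118]); HX=np.array([np.cos(YAW),np.sin(YAW)]); HY=np.array([-HX[1],HX[0]])
def seat(i): return C+HY*0.058*(i-2.5)
def squeeze(i,off=0.):
    p=seat(i)+HX*off
    r.move_l([*p,0.085],vel=.25); r.move_l([*p,0.047],vel=.15,guard=10)
    w0=T.current_wrist_force()
    for f in (5,20):
        gripper_to(0.02,f_grip=f); r.hold(.15)
        print(i,f,"open",round(T.current_opening(),4),"ff",np.round(T.current_finger_force(),1),"dw",np.round(T.current_wrist_force()-w0,1),np.round(T.current_ee_pos(),4),round(T.current_t(),2))
E
python3 - <<'E'
from h import *
gripper_to(0.072,f_grip=5)
r.move_to([*seat(4),0.1],rot(YAW))
squeeze(4)
E
```

```text
4 5 open 0.0414 ff 5.0 dw [-1.1  0.8  5.3] [0.4357 0.0746 0.0475] 6.38
4 20 open 0.0337 ff 20.0 dw [-0.8  1.2  6.6] [0.4358 0.0747 0.0475] 6.77
```

```bash
cat >> h.py <<'E'
TY=0.231; TC=np.array([.584,.290]); UY=np.array([-np.sin(TY),np.cos(TY)])
def to_tray(off):
    p=T.current_ee_pos()[:2]; t=TC+UY*off
    r.move_l([*p,0.13],vel=.15); print("lifted open",T.current_opening(),T.current_finger_force())
    r.move_l([.43,.2,.13],vel=.25); r.move_l([*t,.11],rot(TY),vel=.2)
    r.move_l([*t,.045],vel=.15); print("guard",r.move_l([*t,.033],vel=.03,guard=4),T.current_ee_pos(),T.current_opening())
    gripper_to(0.068,f_grip=5); r.move_l([*t,.12],vel=.15)
    im=vision.snapshot("top"); print("t",T.current_t()); return im
E
python3 - <<'E'
from h import *
im=to_tray(.045)
im=vision.snapshot("wrist"); cv2.imwrite("pics/w1.png",im[:,:,::-1])
E
```

```text
lifted open 0.03346501340478192 19.999066293239594
guard True [0.57444529 0.33413158 0.03528973] 0.03365733378727062
t 11.65
```

View pics/w1.png

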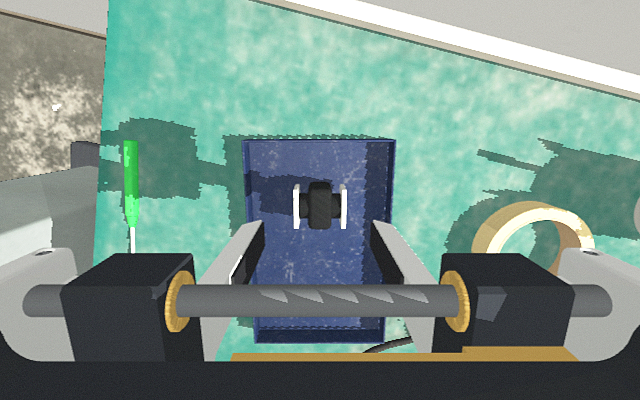

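The wrist view shows the first soft buffer upright at (320,205), centred in the tray and clear of its walls.

```bash
python3 - <<'E'
from h import *
r.move_l([.43,.2,.12],rot(YAW),vel=.25); gripper_to(.072,f_grip=5)
found=None
for i in (3,2,1):
    squeeze(i)
    o=T.current_opening()
    if o<.0365: found=i; break
    gripper_to(.072,f_grip=5); p=T.current_ee_pos(); r.move_l([*p[:2],.085],vel=.15)
print("soft",found)
E
```

```text
3 5 open 0.0436 ff 5.0 dw [-0.5  1.1  6. ] [0.4423 0.017  0.0475] 14.95
3 20 open 0.0423 ff 20.0 dw [-0.4  1.4  8. ] [0.4423 0.017  0.0476] 15.32
2 5 open 0.0419 ff 5.0 dw [-2.2  0.3  5.3] [ 0.4487 -0.0406  0.0475] 17.89
2 20 open 0.0338 ff 20.0 dw [-2.4  0.4  6.6] [ 0.4488 -0.0406  0.0476] 18.28
soft 2
```

```bash
python3 - <<'E'
from h import *
to_tray(-.045)
im=vision.snapshot("wrist"); cv2.imwrite("pics/w2.png",im[:,:,::-1])
r.move_l([.43,.2,.2],vel=.25); r.move_to([.42,-.03,.27],rot(YAW))
im=vision.snapshot("wrist"); cv2.imwrite("pics/w3.png",im[:,:,::-1])
for d in models.mark_of("seat_1","wrist"): print(np.round(d["at"],4),round(d["score"],2))
E
python3 -c "
import cv2,numpy as np
a=cv2.imread('pics/w2.png')[80:380,120:520];b=cv2.imread('pics/w3.png')[50:350,120:520];cv2.imwrite('pics/c.png',np.hstack([a,b]))"
```

```text
lifted open 0.0335985707912283 19.9996018409729
guard True [0.59508814 0.24644385 0.03531923] 0.03363891091493576
t 23.5083
[0.4337 0.0746 0.0353] 0.94
[0.4424 0.0181 0.0345] 0.91
[ 0.4562 -0.098   0.0345] 0.73
[ 0.4508 -0.0416  0.0366] 0.66
```

View pics/c.png

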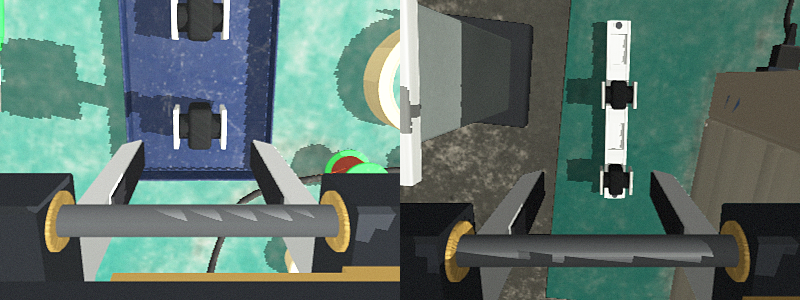

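The left crop shows both soft buffers upright in the tray, at (200,18) and (200,125). The right crop shows the firm ones still in nests 3 and 1, at (620,95) and (617,180), and the arm clear of everything.

```bash
python3 -c "
from plant import r
print(r.sign_off())"
```

```text
the job is handed in; nothing more can be done
None
```

Job handed in: the soft buffers from nests 2 and 4 stand upright in the blue tray, nest 3 tested firm and stays put, and nest 1 stays too, taken as firm without a squeeze because both soft ones were already found.

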